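Test the drill's mushroom stop and re-arm it

ROBOT

A 7-joint arm with a two-finger parallel gripper is mounted at the origin on the work surface. World frame = base frame: x ahead of the robot, y to its left, z up, the work surface at z = 0. Lengths are in m, angles in rad, forces in N, time in s.
With the tool pointing down it reaches from about 0.425 to 0.875 m from the base axis. Payload 8.4 kg.
Tool frame: the origin (TCP) lies midway between the tips of the shut fingers; the grasp point (between the pads) lies 19 mm behind it (robot.hold_point_z is the distance from the TCP to the grasp point, in m); z points along the fingers, x is the direction in which the jaws open and shut, and the axes are right-handed (so a half turn about z gives the same grasp; the last joint's range is limited). The gripper opens to 87 mm and grips with 3 to 60 N. Pads are 19 mm wide; open, the fingers measure 117 mm over their backs; the gripper's body (75 mm by 190 mm) begins 51 mm behind the grasp point.
Start: joints at [-1.361, 0.333, 0.04, 1.465, -0.013, 1.343, -0.059], TCP at [0.198, 0.619, 0.223] pointing down, gripper open.
Joint ranges: [-2.58, 2.58], [-0.38, 2.09], [-1.3, 1.39], [0.25, 2.4], [-1.5, 4.64], [0.08, 2.09], [-2.65, 2.65]. Speed limits (rad/s): [2.22, 2.22, 2.79, 2.79, 3.14, 3.14, 3.14].

INTERFACE

Orientations are given as a unit quaternion [w, x, y, z].
In Python, from plant import robot gives the robot as it stands. The module is installed in compiled form; this text tells all that it offers. Calls block until the motion is done:
- robot.move_pose(position, orientation): joint-space move of the TCP to a pose.
- robot.movel(position, ori=None, max_speed=0.15, guard=None): straight line of the TCP; ori=None keeps the orientation; max_speed is the mean speed in m/s. With guard (N) it stops when the force on the tool has changed by that much, and returns True; else False.
- robot.move_joints(angles): joint-space move.
- robot.command_gripper(opening): finger opening in m; the grip force is fixed at half the most; returns when the fingers have stopped.
- robot.wait(seconds).
- robot.ik(position, orientation): joint angles nearest the present ones, or None.
- robot.state(): the state.
- robot.camera(name): name is "side" or "top" or "wrist"; returns a dict with "image" (384x512x3 uint8, blue, green, red), "depth" (384x512 float32, m along the optical axis (not along the pixel's ray), 0 where there is no reading), "K" (3x3 intrinsics, pixels), "extrinsics" (4x4, takes a point from world to camera coordinates); the wrist camera has in their place "tool_from_camera" (4x4, takes a point from camera to tool coordinates, whose origin is the TCP and whose axes are the tool frame's). Camera axes: x right, y down, z forward; pixel columns grow to the right and rows downward; lengths in m; the calibration is good to about 2 mm. A picture is of the moment at which its call begins: read the wrist's pose just before it.
A pose or a line that the arm cannot do raises robot.MotionError and nothing moves.
- robot.finish_job(): hands the job in, once; it reports no verdict.
The state is a dict: "clock": time; "joint_pos": joint angles; "joint_velocities": joint speeds; "joint_torque": joint torques, N m; "ee_pos": TCP position; "orientation": TCP orientation; "ft_force": force on the tool from outside, world axes, zero at the start; "moment": the same for the moment, N m; "width": finger opening in m.
Only numpy, scipy, OpenCV 4.12 (cv2) and the standard library are available. Lean on these libraries where they do the work, as an engineer would, in place of code of your own. Each camera call takes 0.05 s, during which the arm holds its last target.

TASK

Check the emergency stop on the drill's control box: press the large mushroom head in until it latches, then, without gripping it, push its fin round clockwise (seen from above) with a fingertip until the head pops back out. Then re-arm the drill by pressing the round push button fully in and letting it go; leave the square button and the loose things on the bench alone.

Things in the scene. Friction and masses are not known exactly. Their poses are not given: they have to be found in the camera images.
- stop_top (a point): the mushroom stop: a black domed head, 64 mm diameter, carrying an upright straight fin across its middle, 62 mm long, 12 mm thick, standing about 20 mm above the dome (25 mm above the head's rim). This point is the middle of the fin's top edge, on the head's turning axis, about 118 mm above the bench with the head out. Its x axis runs along the fin, z up; it moves with the head
- stop_press (a joint): how far the head is pushed in, m: 0 out, 0.008 fully in. It needs about 7 N at the start of the travel, then less; past about 5 mm it snaps in and stays latched
- stop_twist (a joint): turn of the head about its vertical axis, rad: 0 at rest, grows clockwise seen from above, end stop at 1.0; a light spring turns it back to 0 when let go. With the head latched, turning it 0.4 to 0.7 rad (some 0.05 N m, 2.5 N at 20 mm from the axis) makes the head pop out, up again by 8 mm; it then stays out
- round_button_top (a point): the round push button: black cap, 30 mm diameter, in a round steel collar of 40 mm; this point is the centre of the cap's top face, 20 mm above the box lid; x, y axes are along the box's sides
- round_button (a joint): travel of the round button, m: 0 out, 0.006 fully in (about 5.5 N); springs back
- square_button_top (a point): the square push button, not to be pressed: black cap 30 x 30 mm in a square steel collar of 40 mm; this point is the centre of the cap's top face, 20 mm above the box lid
- square_button (a joint): travel of the square button, m: 0 out, 0.006 fully in; about 2 N starts it moving
- box: the control box, fixed to the bench: grey, 120 x 290 mm, lid 60 mm above the bench; origin at the centre of its underside, y along its length. The stop and the two buttons stand in a row along y, 90 mm apart, in any order
- jar: loose clear jar with steel lid, 60 mm diameter, 85 mm high, standing on the bench; origin at the centre of its underside
- screwdriver: loose screwdriver lying on the bench, handle towards its own -x
- mug: loose white mug, 80 mm diameter, 90 mm high, standing on the bench; origin at the centre of its underside

How it is judged:
On the way, in this order (a step that is already met when the one before it is completed fails the run):
1. the mushroom head is pressed in and latched (value of joint stop_press above 0.0065 m and value of joint stop_twist below 0.2 rad), for 0.2 s.
2. the latched head is turned clockwise (value of joint stop_twist above 0.25 rad).
3. the head has popped back out (value of joint stop_press below 0.0015 m), for 0.05 s.
4. the round button is pressed fully in (value of joint round_button above 0.0045 m), for 0.05 s.
At the end, for the whole second after the job is handed in: the mushroom head is out (within 1.5 mm) and turned back to rest (within 0.1 rad), and both push buttons are out (within 1.5 mm) (value of joint each of stop_press, round_button, square_button below 0.0015 m and value of joint stop_twist below 0.1 rad); the robot touches nothing.
It fails at once if the square button is pressed (over 3 mm) (value of joint square_button above 0.003 m).
It fails at once if the round button is pressed while the stop is still in (value of joint stop_press above 0.004 m and value of joint round_button above 0.003 m).
It fails at once if the mushroom head is gripped or forced (over 38 N from the fingers) (contact force between the fingers and stop_twist above 38 N).
It fails at once if a loose thing is lifted or moved more than 30 mm (distance of any of jar, screwdriver, mug from where it was at the start of the episode above 0.03 m).
It also fails if it takes over 45 s, if anything falls off the work surface, if the arm or the gripper's body presses on something with over 40 N, if the wrist force passes 120 N, or if a joint passes its speed limit or range.

## Working session

There is one attempt and no reset: what is moved stays moved. The work goes in short steps, each a Python script; the robot and the scene stay as the last script left them, time stands still between calls to the robot, and variables do not carry over. Pictures are saved under pics/ and viewed, and the job is handed in when it is done.

```bash
mkdir -p pics; python3 - <<'E'
from plant import robot
import cv2,numpy as np,pickle
s=robot.state();print(s)
d={}
for n in("top","side","wrist"):
    c=robot.camera(n);d[n]=c;cv2.imwrite(f"pics/{n}0.png",c["image"])
    print(n,c["K"],c.get("extrinsics",c.get("tool_from_camera")))
pickle.dump(d,open("cams.pkl","wb"))
E
```

```text
{'clock': 0.0, 'joint_pos': array([-1.36121006,  0.33389156,  0.03987234,  1.46623528, -0.01337489,
        1.34329735, -0.05851409]), 'joint_velocities': array([-0.00022935, -0.00035932, -0.00061347, -0.0020265 , -0.00071995,
       -0.0006964 , -0.00051027]), 'joint_torque': array([ 2.85637252e-04, -6.56354141e+01,  1.33578423e+00, -4.03805852e+01,
       -5.96895092e-02,  4.46515961e-02,  1.63750274e-04]), 'ee_pos': array([0.19743428, 0.61881612, 0.22168938]), 'orientation': array([ 5.12792590e-04,  8.07441761e-01,  5.89946769e-01, -5.91716735e-04]), 'ft_force': array([-0.35610422,  0.26983499,  0.00206142]), 'moment': array([ 0.0191733 , -0.00902606,  0.03896017]), 'width': 0.08710559022154346}
top [[362.66536717   0.         256.58651357]
 [  0.         362.66536717 192.85739514]
 [  0.           0.           1.        ]] [[-0.02559526 -0.99964601 -0.00726213  0.03539737]
 [-0.99367112  0.02623574 -0.10922173  0.52065415]
 [ 0.10937359  0.00442061 -0.99399088  1.09717897]
 [ 0.          0.          0.          1.        ]]
side [[372.64684489   0.         252.63819033]
 [  0.         372.64684489 191.51493442]
 [  0.           0.           1.        ]] [[ 0.98273831 -0.18394127 -0.01977451 -0.53016613]
 [-0.13713307 -0.65254045 -0.74524189  0.17779856]
 [ 0.12417707  0.7350895  -0.66650093  1.09265284]
 [ 0.          0.          0.          1.        ]]
wrist [[304.07032094   0.         251.82075228]
 [  0.         304.07032094 193.76479846]
 [  0.           0.           1.        ]] [[ 9.99999582e-01  6.99648629e-04 -5.88747297e-04  2.99126449e-04]
 [-4.87230682e-04  9.52543753e-01  3.04401316e-01 -8.53586242e-02]
 [ 7.73781524e-04 -3.04400902e-01  9.52543696e-01 -1.61690648e-01]
 [ 0.00000000e+00  0.00000000e+00  0.00000000e+00  1.00000000e+00]]
```

View pics/top0.png

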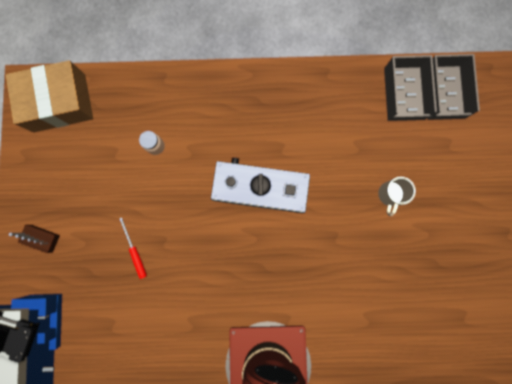

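View pics/side0.png

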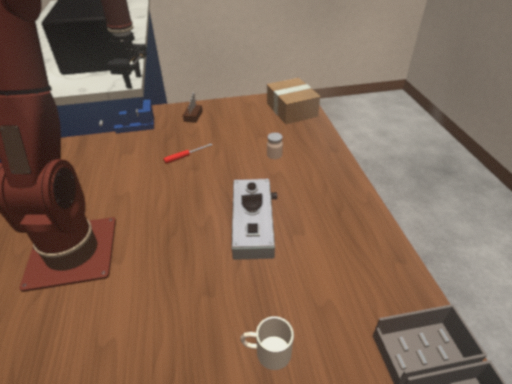

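The top view shows the box at about (261,187). The round button is at (231,182), the stop in the middle at (261,185) and the square button at (290,190). Next I'll turn these into positions.

```bash
cat > h.py <<'E'
import numpy as np,cv2,pickle
from scipy.spatial.transform import Rotation as R
def ray(c,uv,z,T=None):
    "world point on pixel ray at height z; T=world_from_camera"
    if T is None: T=np.linalg.inv(c["extrinsics"])
    d=T[:3,:3]@np.linalg.solve(c["K"],[uv[0],uv[1],1.]); o=T[:3,3]
    return o+d*(z-o[2])/d[2]
def proj(c,p,T=None):
    E=c["extrinsics"] if T is None else np.linalg.inv(T)
    q=E[:3,:3]@np.asarray(p)+E[:3,3]; q=c["K"]@q; return q[:2]/q[2]
def wT(s,c):
    w,x,y,z=s["orientation"]; T=np.eye(4);T[:3,:3]=R.from_quat([x,y,z,w]).as_matrix();T[:3,3]=s["ee_pos"]
    return T@c["tool_from_camera"]
def down(a):
    "tool down, tool x at world angle a"
    X=np.array([np.cos(a),np.sin(a),0]);Z=np.array([0,0,-1.]);q=R.from_matrix(np.c_[X,np.cross(Z,X),Z]).as_quat()
    return [q[3],q[0],q[1],q[2]]
E
python3 - <<'E'
from h import *
d=pickle.load(open("cams.pkl","rb"));c=d["top"]
for n,uv,z in(("round",(231,182),.08),("stop",(261,185),.11),("sq",(290,190),.08)):print(n,ray(c,uv,z))
for uv in((216,163),(309,173),(305,212),(212,200)):print("corner",ray(c,uv,.06))
cv2.imwrite("pics/crop.png",cv2.resize(c["image"][140:230,190:330],None,fx=5,fy=5,interpolation=cv2.INTER_CUBIC))
T=np.linalg.inv(c["extrinsics"])
for uv in((231,182),(261,185),(290,190),(250,200)):
    z=c["depth"][uv[1],uv[0]];print(T[:3,:3]@(np.linalg.solve(c["K"],[*uv,1])*z)+T[:3,3])
E
```

```text
round [0.55022031 0.09684081 0.08      ]
stop [0.53491022 0.00817624 0.11      ]
sq [ 0.52164817 -0.07754795  0.08      ]
corner [0.61271818 0.14301298 0.06      ]
corner [ 0.57431129 -0.13872495  0.06      ]
corner [ 0.4564213  -0.12186069  0.06      ]
corner [0.49984804 0.15658599 0.06      ]
[0.54972619 0.09658079 0.08347188]
[0.53416074 0.00822395 0.11569158]
[ 0.5215316  -0.07745874  0.08100874]
[0.49692284 0.04211399 0.05910422]
```

View pics/crop.png

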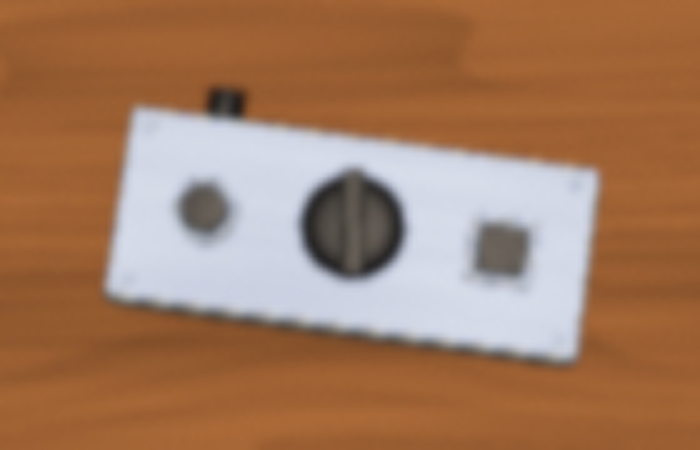

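```bash
python3 - <<'E'
from plant import robot
from h import *
robot.command_gripper(0.0)
q=down(np.deg2rad(81))
robot.move_pose([.46,.02,.24],q)
robot.wait(.3)
s=robot.state();c=robot.camera("wrist")
print(s["clock"],s["ee_pos"],s["width"],s["ft_force"],s["joint_pos"])
pickle.dump((s,c),open("w1.pkl","wb"));cv2.imwrite("pics/w1.png",c["image"])
E
```

```text
4.3083 [0.46003887 0.02024284 0.23999473] 0.0005611895167613034 [0.23127385 0.61907622 0.12092547] [-0.88702613 -0.12966809  0.69564503  1.90492437  0.08544328  1.33733563
  1.19878505]
```

View pics/w1.png

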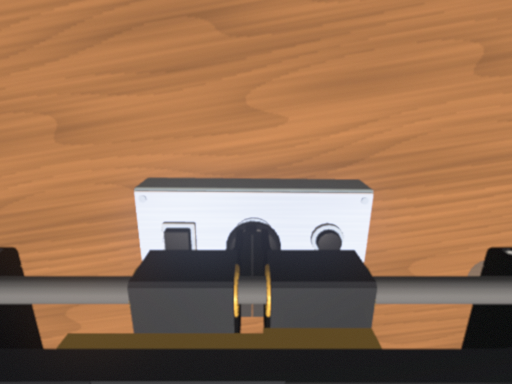

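```bash
python3 - <<'E'
from plant import robot
from h import *
robot.movel([.43,.015,.185])
robot.wait(.3)
s=robot.state();c=robot.camera("wrist")
print(s["clock"],s["ee_pos"])
pickle.dump((s,c),open("w2.pkl","wb"));cv2.imwrite("pics/w2.png",cv2.resize(c["image"][120:300,60:460],None,fx=2,fy=2,interpolation=cv2.INTER_CUBIC))
E
```

```text
5.225 [0.43054388 0.01511741 0.18550071]
```

View pics/w2.png

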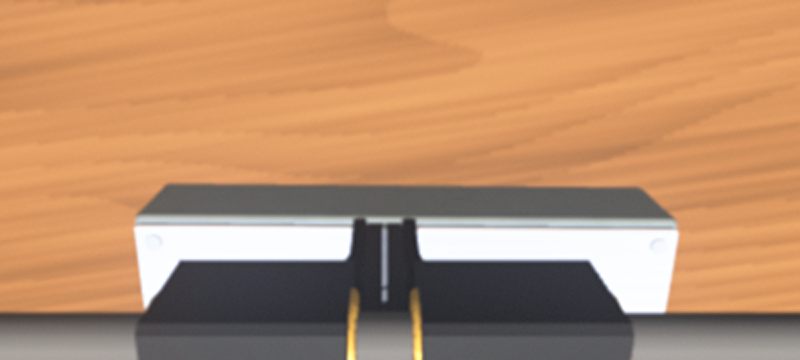

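```bash
python3 - <<'E'
from h import *
d=pickle.load(open("cams.pkl","rb"));c=d["top"];s,w=pickle.load(open("w1.pkl","rb"));T=wT(s,w)
f=lambda x,y:((x+.5)/5-.5+190,(y+.5)/5-.5+140)
for n,uv,z in(("round",f(205,208),.08),("stop rim",f(353,226),.093),("sq",f(501,249),.08),("finA",f(354,172),.118),("finB",f(352,274),.118)):print(n,ray(c,uv,z))
for n,uv in(("round",(328,241)),("sq",(178,238))):print("w",n,ray(w,uv,.08,T))
cv2.imwrite("pics/w1c.png",cv2.resize(w["image"][170:260,130:380],None,fx=3.2,fy=3.2,interpolation=cv2.INTER_CUBIC))
e=d["side"];cv2.imwrite("pics/s0c.png",cv2.resize(e["image"][165:265,205:305],None,fx=6,fy=6,interpolation=cv2.INTER_CUBIC))
E
```

```text
round [0.55265305 0.09798765 0.08      ]
stop rim [0.53780238 0.01036303 0.093     ]
sq [ 0.52345281 -0.07701976  0.08      ]
finA [0.56575606 0.00910821 0.118     ]
finB [0.50688022 0.01182567 0.118     ]
w round [0.54836875 0.09667833 0.08      ]
w sq [ 0.51740557 -0.07560325  0.08      ]
```

View pics/w1c.png

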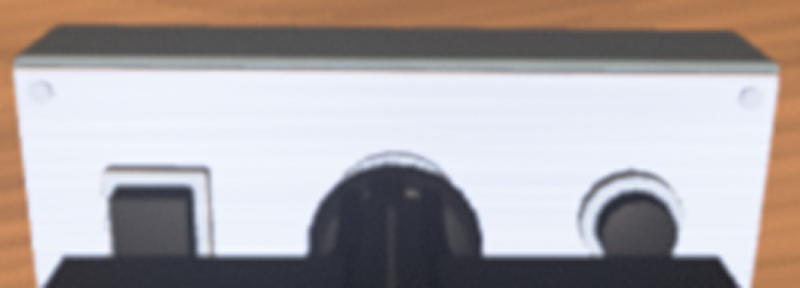

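View pics/s0c.png

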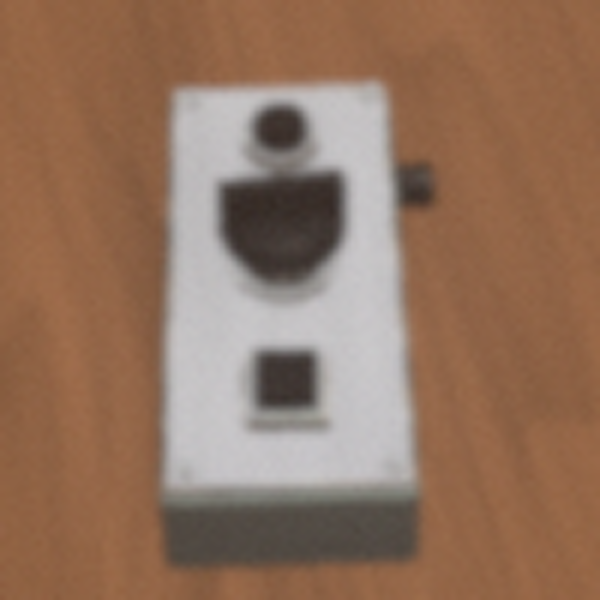

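```bash
python3 - <<'E'
from h import *
d=pickle.load(open("cams.pkl","rb"));c=d["side"]
f=lambda x,y:((x+.5)/6-.5+205,(y+.5)/6-.5+165)
for n,uv,z in(("round",f(279,127),.08),("sq",f(287,379),.08),("finB",f(221,181),.118),("finA",f(343,178),.118)):print(n,ray(c,uv,z))
E
```

```text
round [0.5534422  0.09268375 0.08      ]
sq [ 0.52464573 -0.08447793  0.08      ]
finB [0.51142744 0.01574112 0.118     ]
finA [0.57000868 0.00567094 0.118     ]
```

Round (.552,.096), stop (.538,.009), square (.522,-.078): the spacing is 88 mm, against 90 mm given, and the cameras agree to within a few mm. The fin lies at about -9°, parallel to tool y in the wrist view. I'll press the head now, with a force guard.

```bash
python3 - <<'E'
from plant import robot
from h import *
q=down(np.deg2rad(81))
robot.movel([.46,.015,.19]); robot.movel([.538,.009,.15],q)
robot.movel([.538,.009,.124],max_speed=.05);robot.wait(.2)
f0=robot.state()["ft_force"];print(f0)
for z in np.arange(.121,.1035,-.0015):
    g=robot.movel([.538,.009,z],max_speed=.015,guard=16)
    s=robot.state();print(round(z,4),s["ee_pos"].round(4),(s["ft_force"]-f0).round(1),g)
    if g or s["ft_force"][2]-f0[2]>14: break
robot.wait(.3);s=robot.state();print(s["ee_pos"],s["ft_force"]-f0,s["clock"])
robot.movel([.538,.009,.135],max_speed=.08)
print(robot.state()["ft_force"],robot.state()["clock"])
E
```

```text
[ 0.6317392  -0.35426422 -0.48992636]
0.121 [0.5379 0.009  0.1209] [-0.3 -0.1  0.2] False
0.1195 [0.5379 0.009  0.1194] [-1.2  0.5 -0. ] False
0.118 [0.5384 0.009  0.1185] [-1.8 -0.7  6.3] False
0.1165 [0.5383 0.009  0.1168] [-1.7  0.9  5.5] False
0.115 [0.5381 0.009  0.1149] [0.9 1.4 2.3] False
0.1135 [0.5376 0.009  0.1131] [-1.1  0.6  0.3] False
0.112 [0.5378 0.009  0.1118] [-0.5  0.8  0.3] False
0.1105 [0.5381 0.009  0.1105] [-0.6  0.7  1.4] False
0.109 [0.5387 0.009  0.1102] [-4.6  0.2 14.7] False
[0.53866837 0.00898291 0.1102718 ] [-4.36199827  1.06767377 14.66029779] 9.875
[-0.6099697   0.51629125 -0.34214564] 10.35
```

Latched: bottomed at 14.7 N with the tip at z .110, about 8 mm below first contact at .1185. Next I'll push the fin.

```bash
python3 - <<'E'
from plant import robot
from h import *
C=np.array([.538,.009]);a0=np.deg2rad(81)
def P(th,r,d,z):
    n=np.array([np.cos(a0-th),np.sin(a0-th)]);u=np.array([n[1],-n[0]])
    return [*(C+r*u+d*n),z]
r=.021;z=.1015
robot.movel(P(0,r,.034,.135),down(a0));robot.movel(P(0,r,.034,z),max_speed=.06,guard=5)
robot.wait(.1);f0=robot.state()["ft_force"];print(robot.state()["ee_pos"],f0)
g=robot.movel(P(0,r,.012,z),max_speed=.02,guard=2.5)
s=robot.state();n=np.array([np.cos(a0),np.sin(a0)]);d=(s["ee_pos"][:2]-C)@n
print("contact",g,d,s["ee_pos"],(s["ft_force"]-f0).round(1),s["clock"])
np.save("d.npy",[d,*f0])
robot.wait(.1);c=robot.camera("side");cv2.imwrite("pics/s1.png",cv2.resize(c["image"][130:280,180:330],None,fx=4,fy=4))
E
```

```text
[0.56437042 0.03926771 0.10186595] [-0.52396064 -0.87820425  0.13801923]
contact True 0.015428249123724586 [0.56157183 0.02088715 0.10160224] [ 1.2  2.4 -0.5] 12.4583
```

View pics/s1.png

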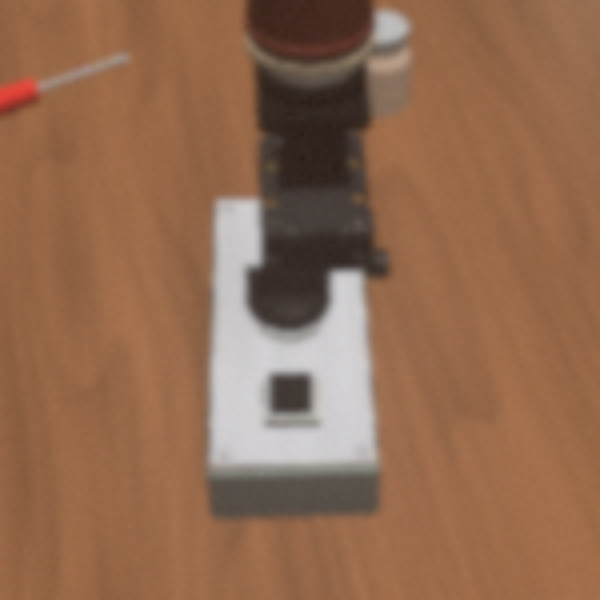

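The finger sits behind the right half of the fin (about (295,265) in the picture), on the +y side. Now I'll push it round the arc.

```bash
python3 - <<'E'
from plant import robot
from h import *
C=np.array([.538,.009]);a0=np.deg2rad(81)
def P(th,r,d,z):
    n=np.array([np.cos(a0-th),np.sin(a0-th)]);u=np.array([n[1],-n[0]])
    return [*(C+r*u+d*n),z]
r=.021;z=.1015
v=np.load("d.npy");d=v[0]-.0005;f0=v[1:]
for th in np.arange(.08,.81,.08):
    g=robot.movel(P(th,r,d,z),down(a0-th),max_speed=.02,guard=15)
    s=robot.state();f=s["ft_force"]-f0
    n=np.array([np.cos(a0-th),np.sin(a0-th)])
    print(round(th,2),g,"n",round(f[:2]@n,1),f.round(1),s["ee_pos"].round(4))
    if g: break
robot.wait(.2);s=robot.state();print((s["ft_force"]-f0).round(1),s["clock"])
c=robot.camera("side");cv2.imwrite("pics/s2.png",cv2.resize(c["image"][130:280,180:330],None,fx=4,fy=4))
E
```

```text
0.08 False n 2.9 [1.3 2.7 1.1] [0.5619 0.0189 0.1015]
0.16 False n 4.7 [1.6 4.4 1.6] [0.5626 0.0169 0.1014]
0.24 False n 4.6 [1.6 4.3 1.8] [0.5632 0.0149 0.1015]
0.32 False n 3.6 [0.8 3.6 2.5] [0.5637 0.0127 0.1016]
0.4 False n 4.4 [2.3 3.7 1.5] [0.5639 0.0105 0.1016]
0.48 False n 3.3 [ 2.6  2.2 -0.2] [0.5638 0.0084 0.1015]
0.56 False n 3.5 [ 2.9  2.1 -0.2] [0.5636 0.0063 0.1014]
0.64 False n 3.8 [3.  2.3 0.6] [0.5633 0.0043 0.1014]
0.72 False n 3.3 [ 3.2  1.3 -0. ] [0.5628 0.0024 0.1014]
0.8 False n 3.8 [ 3.5  1.6 -0.3] [5.622e-01 4.000e-04 1.014e-01]
[ 2.6  1.9 -0.2] 15.3333
```

View pics/s2.png

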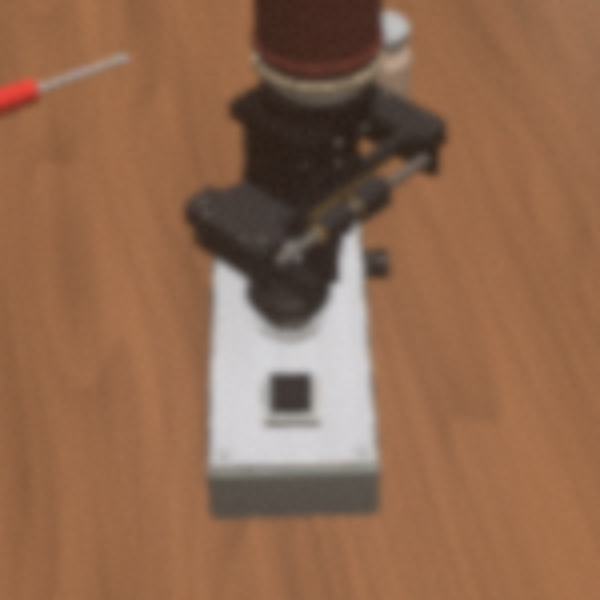

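The head has turned and the tip is still near the fin. I'll back off along the arc, lift and check that the head is out before touching the round button.

```bash
python3 - <<'E'
from plant import robot
from h import *
C=np.array([.538,.009]);a0=np.deg2rad(81)
def P(th,r,d,z):
    n=np.array([np.cos(a0-th),np.sin(a0-th)]);u=np.array([n[1],-n[0]])
    return [*(C+r*u+d*n),z]
r=.021;z=.1015
v=np.load("d.npy")
for th in(.5,.2,0):
    robot.movel(P(th,r,v[0]+.003,z),down(a0-th),max_speed=.05)
robot.movel(P(0,r,.034,z),max_speed=.06)
robot.movel(P(0,r,.034,.15)); robot.movel([.552,.12,.16])
robot.wait(.1)
s=robot.state();print(s["clock"],s["ft_force"])
c=robot.camera("side");cv2.imwrite("pics/s3.png",cv2.resize(c["image"][165:265,205:305],None,fx=6,fy=6,interpolation=cv2.INTER_CUBIC))
t=robot.camera("top");cv2.imwrite("pics/t3.png",cv2.resize(t["image"][140:230,190:330],None,fx=5,fy=5,interpolation=cv2.INTER_CUBIC))
d=pickle.load(open("cams.pkl","rb"))
for n,x,(a,b,e,g) in(("side",c,(192,200,248,256)),("top",t,(181,188,258,263))):
    print(n,np.median(x["depth"][a:b,e:g]-d[n]["depth"][a:b,e:g]))
E
```

```text
18.3167 [-0.23199522  0.67655565 -0.0932177 ]
side 0.00048983097
top 0.00022017956
```

View pics/s3.png

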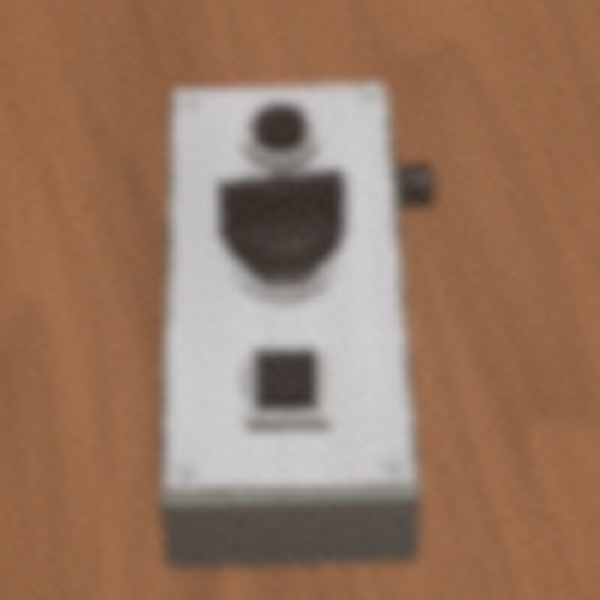

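View pics/t3.png

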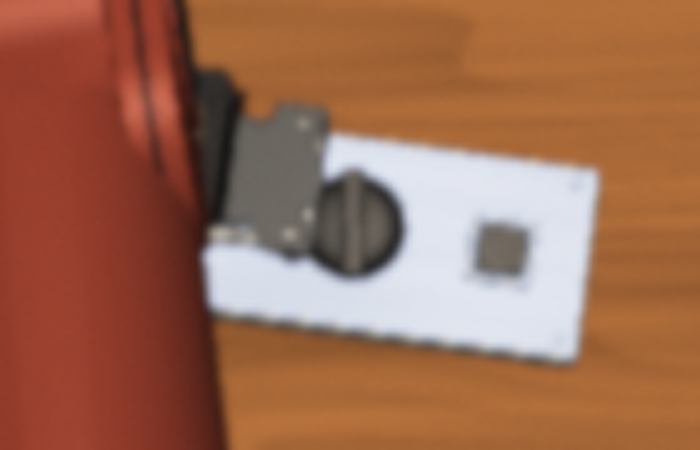

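In both cameras the head is out (depth within 0.5 mm of the start) and the fin is back at rest. Now the round button.

```bash
python3 - <<'E'
from plant import robot
from h import *
x,y=.551,.0965
robot.movel([x,y,.12]);robot.movel([x,y,.086],max_speed=.06);robot.wait(.15)
f0=robot.state()["ft_force"]
for z in np.arange(.0835,.067,-.0015):
    g=robot.movel([x,y,z],max_speed=.015,guard=16)
    s=robot.state();f=s["ft_force"]-f0;print(round(z,4),s["ee_pos"].round(4),f.round(1),g)
    if g or f[2]>13: break
robot.wait(.3);print(robot.state()["ee_pos"])
robot.movel([x,y,.12],max_speed=.08);robot.movel([x,y+.02,.22])
robot.movel([.50,.25,.3]);robot.wait(.3)
s=robot.state();print(s["clock"],s["ft_force"])
d=pickle.load(open("cams.pkl","rb"))
c=robot.camera("side");t=robot.camera("top")
for n,u in(("round",(251,186)),("stop",(252,196)),("sq",(252,228))):
    print(n,np.median((c["depth"]-d["side"]["depth"])[u[1]-2:u[1]+3,u[0]-2:u[0]+3]))
cv2.imwrite("pics/s4.png",c["image"]);cv2.imwrite("pics/t4.png",t["image"])
E
```

```text
0.0835 [0.551  0.0965 0.0835] [ 0.2 -0.5 -0.6] False
0.082 [0.5509 0.0965 0.0819] [ 1.1 -1.   0. ] False
0.0805 [0.5512 0.0965 0.0806] [ 0.9 -1.4 -0.3] False
0.079 [0.5512 0.0965 0.0791] [ 1.7 -0.4  1.6] False
0.0775 [0.5512 0.0965 0.0776] [ 1.2 -0.3  2.6] False
0.076 [0.5512 0.0965 0.0761] [ 2.3 -0.6  4.1] False
0.0745 [0.5512 0.0965 0.0746] [ 1.  -0.1  3.7] False
0.073 [0.5513 0.0965 0.0743] [-4.3 -0.  18.7] False
[0.55126697 0.09650376 0.0742818 ]
25.225 [ 0.71662189 -0.57639625 -0.51943409]
round -0.0004502535
stop 0.0005503893
sq -0.0005942583
```

View pics/s4.png

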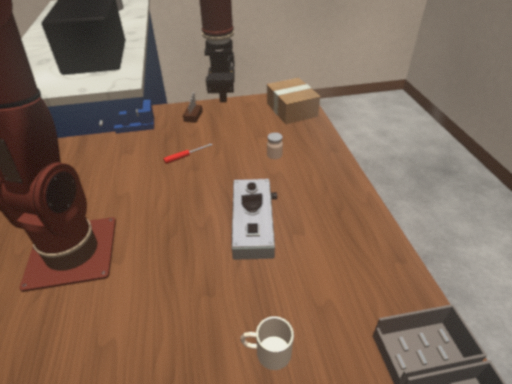

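The round button bottomed at z .0743 (18.7 N) and sprang back. In the side view the jar (275,147), screwdriver (188,153) and mug (273,342) are where they started, and the arm is clear.

```bash
python3 -c "
from plant import robot
robot.finish_job()"
```

```text
the job is handed in; nothing more can be done
```

The emergency stop check and re-arm are done and the job is handed in after about 25 s of robot time; `finish_job()` gives no verdict.

- **Stop pressed:** I pushed the head in with the shut fingers. It bottomed about 8 mm down at 14.7 N; the push force fell away partway down, as expected when it latches.
- **Stop released:** With one side of the shut fingers I pushed the fin clockwise through about 0.8 rad, using 3 to 5 N. I then backed off. Both cameras showed the head out again (depth within about 0.5 mm of the start) and the fin back at rest.
- **Drill re-armed:** I pressed the round button until it bottomed, about 6 mm down at 18.7 N, and let it go.
- **Last checks:** The side camera had the stop and both buttons within 0.6 mm of their starting depth. The jar, screwdriver and mug looked unmoved, and the arm was clear of everything.
- **What disagreed:** The cameras put the button positions up to about 8 mm apart. The top view also gave a fin angle of about -3°, where the side and wrist views gave about -9°. I used averaged positions and -9°, and the contact heights and forces matched them.

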